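# Gauge the bamboo track strip, then draw it and offer it up slanted

## Robot

A 6-joint arm with a two-finger parallel gripper is mounted at the origin on the work surface. World frame = base frame: x ahead of the robot, y to its left, z up, the work surface at z = 0. Lengths are in m, angles in rad, forces in N, time in s.
With the tool pointing down it reaches from about 0.275 to 0.85 m from the base axis. Payload 19 kg.
Tool frame: the origin (TCP) lies between the finger pads; the fingertips stand 25 mm ahead of it and the grasp point (between the pads) lies 6 mm ahead of it; z points along the fingers, y is the line along which they close (so a half turn about z gives the same grasp; the last joint's range is limited). The gripper opens to 85 mm and grips with 20 to 120 N. Pads are 22 mm wide; open, the fingers measure 114 mm over their backs; the gripper's body (76 mm by 85 mm) begins 54 mm behind the grasp point. The pads swing forward as they close: fully open they stand 13 mm farther back than shut.
Start: joints at [-1.376, 0.15, 1.437, -0, 1.554, -0.134], TCP at [0.186, -0.544, 0.256] pointing down, gripper open.
Joint ranges: [-2.8, 2.8], [-0.68, 2.1], [0.12, 2.68], [-1.39, 4.53], [0.16, 2.79], [-2.81, 2.81]. Speed limits (rad/s): [1.89, 1.89, 2.22, 3.01, 3.01, 3.01].

## Interface

Orientations are given as a unit quaternion [w, x, y, z].
In Python, from bench import sense, cams, robot, nets gives the robot as it stands.
- The arm moves only by the tool drive_tool, never from a script. Its argument "increments" is a list that holds one entry, the list of rows, each a list of 6 numbers: the shift along the tool's x, y, z in units of 30 mm (1.0 is 30 mm), then the turn, a rotation vector about the tool's x, y, z in units of 5 degrees (1.0 is 5 degrees). A call has 1 to 12 rows; each row shifts and turns the commanded pose from where the row before left it, along the tool's axes as they then stand; what a row does not reach is not made up. A row lasts 1/12 s, in which the tool goes at most 41.7 mm and 7.16 degrees, less where a joint would pass 70% of its speed; a pose out of reach is approached as far as the arm can. A call is refused whole if a number of a shift passes 1 or a number of a turn 1, either way. A call with a gripper value outside its range is refused whole. "jaw" is the closure, from 0 (fully open) to 1 (shut), set as the call begins (left out, the last holds). The fingers move at their own pace and stop on an object; the grip force is fixed at half the most. Time passes only in rows, so rows that do not move let the fingers close. It gives the time, the measured TCP pose, the force, the opening and the grip force at its end, in the units of the state.
- sense(): the state, without advancing time (a new reading comes with each control period).
- cams.capture(name): name is "scene" or "top" or "wrist"; returns the picture (400x640x3 uint8, red, green, blue); there is no depth.
- cams.camera_model(name): a dict with "camera_matrix" (3x3 intrinsics, pixels), "view" (4x4, takes a point from world to camera coordinates); the wrist camera has in their place "tool_from_camera" (4x4, takes a point from camera to tool coordinates, whose origin is the TCP and whose axes are the flange's). Camera axes: x right, y down, z forward; pixel columns grow to the right and rows downward; lengths in m; the calibration is good to about 2 mm. A picture is of the moment at which its call begins: read the wrist's pose just before it. camera_model takes no time and is no camera call.
- robot.close_job(): hands the job in; it is judged then, once.
Trained networks look in the newest picture that a camera, given by its name, has taken for a name from the list of things; names that differ only in an ending like _2 or _b are one class to them, and where a whole thing is asked for, a point or a joint stands for the part that bears it (a point fixed in the world has none). Each returns a list of dicts, best first, with "conf" (0 to 1); they miss things now and then, are a little off and sometimes report something else, mostly with a low value. They report only what shows in the picture. A call takes as long as a camera call. They do not tell look-alikes from the thing itself.
- nets.find_in(camera, label): "position" ([column, row] as shares, 0 to 1, of the picture: columns of its width, rows of its height, amid what is visible of it).
- nets.trace(camera, label): "mask" (400x640 bool, what is visible of it) and "position" ([column, row] as shares, 0 to 1, of the picture: columns of its width, rows of its height, amid what is visible of it).
- nets.tip_of(camera, label): "position" ([column, row] as shares, 0 to 1, of the picture: columns of its width, rows of its height: a listed point, or the origin of a listed thing).
The state is a dict: "time": time; "joint_positions": joint angles; "dq": joint speeds; "joint_efforts": joint torques, N m; "tool_pos": TCP position; "orientation": TCP orientation; "force": force on the tool from outside, world axes, zero at the start; "ft_torque": the same for the moment, N m; "finger_gap": finger opening in m; "gripper_force": force on a finger pad.
Only numpy, scipy, OpenCV 4.12 (cv2) and the standard library are available. Lean on these libraries where they do the work, as an engineer would, in place of code of your own. Each camera call takes 0.05 s, during which the arm holds its last target. There are 200 camera calls.

## Task

The bamboo strip for the track of the shelf's sliding door lies in the green holder: press the gauge's red knob right down to its stop, so that the sprung foot reads the strip's height, hold it there about a second and let it come back up. Then draw the strip lengthwise out of the holder and turn it to a slant of about 45 degrees with its blue end (the one that was in the holder) uppermost. Finish still holding it like that, steady in the air with its middle more than 20 cm above the counter; never let it fall onto or lie on the counter, and leave the dabba, cumin jar, grinder and tea tin where they are.

Things in the scene. Friction and masses are not known exactly. Their poses are not given: they have to be found in the camera images.
- holder: Fixed green MDF block 120 (x) x 84 (y) x 34 mm carrying a sleeve along its own x axis; origin at the centre of its underside, z up. Sleeve floor 40 mm above the counter, 28 mm wide inside, walls 10 mm thick, closed at x = +59 mm, open at its mouth x = -60 mm. Strip leaves only through the mouth, towards -x. Aluminium bridge over x = 15 mm (78 mm wide, top 114 mm high) carries the gauge.
- mouth (a point): Centre of the sleeve's mouth on its floor, 40 mm above the counter (x = -60 mm of the holder). Clear roof plates (underside 57 mm, top 62 mm above the counter) cover the sleeve for 50 mm from here and again at its back end. The counter in front of the mouth is bare, nothing lies under or beside the part of the strip that sticks out.
- strip: Loose bamboo strip 200 x 24 x 14 mm, about 60 g; origin at the middle of its underside, own x along it, z out of its top. Last 37 mm at +x are blue. Starts in the sleeve parallel to the holder's x, blue end inside, underside 40 mm above the counter, 85 to 95 mm of the plain end out of the mouth. 2 mm play each side, 3 mm above; a pull of 120 mm brings the blue end clear of the mouth.
- gauge_top (a point): Centre of the flat top of the gauge's red knob (36 mm across, 16 mm thick), 160 mm above the counter at rest, over x = 15 mm, y = 0 of the holder. It goes straight down as the knob is pressed.
- gauge_slide (a joint): How far the gauge knob is pressed down, m: 0 at rest, 0.030 at its stop. A spring brings it back up when let go (about 2 N to start, 5 N at the stop, plus the foot's 1 to 3.5 N).
- gauge_foot (a joint): The gauge's reading, m: how far its sprung black foot (14 mm across) has been pushed up into the slide by what is under it. 0 when the foot hangs free; the foot meets the strip after 20 mm of knob travel and the reading is 0.010 with the knob at its stop.
- dabba: Round steel dabba with lid, 113 mm across, 80 mm tall; origin at the centre of its underside. Leave alone.
- cumin_jar: White and blue ceramic jar with cork, 74 mm across, 104 mm tall; origin at the centre of its underside. Leave alone.
- grinder: Grey and black plastic spice grinder, 60 mm across, 125 mm tall; origin at the centre of its underside. Leave alone.
- tea_tin: Square steel tea tin with red clip lid, 78 x 78 mm, 103 mm tall; origin at the centre of its underside. Leave alone.
Not all that is in view belongs to the job. Leave any yellow look-alike of the holder alone.

How it is judged:
By the outcome, as a careful person would: the job done as asked, in the order asked, and still so for the second after the job is handed in, while the arm keeps its last pose, push and grip.
It also fails if it takes over 54 s, if anything falls off the work surface, if the arm or the gripper's body presses on something with over 40 N, if the wrist force passes 120 N, or if a joint passes its speed limit or range.

## Working session

There is one attempt and no reset: what is moved stays moved. The work goes in short steps, Python scripts to look and compute and a tool call to move; the robot and the scene stay as the last step left them, time stands still between calls to the robot, and variables do not carry over. Pictures are saved under pics/ and viewed, at most 10 in all, crops included, and the job is handed in when it is done.

Besides the shell and the picture viewer there is one more tool, called after ">>>" in YAML: its name, and indented under it one key for each argument. drive_tool: Moves the arm, as the interface text tells. Its arguments: {"type":"object","properties":{"increments":{"type":"array"},"jaw":{"type":"number"}},"required":["increments"]}

```bash
mkdir -p pics
cat > h.py <<'E'
import numpy as np, cv2
from bench import sense, cams, robot, nets
from scipy.spatial.transform import Rotation as R
def Rq(q): return R.from_quat([q[1],q[2],q[3],q[0]])
def ray(name,pos):
    m=cams.camera_model(name); K=np.array(m["camera_matrix"]); V=np.array(m["view"])
    d=np.linalg.inv(K)@[pos[0]*640,pos[1]*400,1]; 
    return -V[:3,:3].T@V[:3,3], V[:3,:3].T@d
def atz(name,pos,z):
    o,d=ray(name,pos); return o+d*(z-o[2])/d[2]
def save(n,f): cv2.imwrite("pics/"+f,cv2.cvtColor(cams.capture(n),cv2.COLOR_RGB2BGR))
E
python3 - <<'E'
from h import *
for c in("scene","top"):
    save(c,c+"0.png")
    for l,z in (("gauge_top",.16),("mouth",.04),("strip",.04),("holder",0)):
        for r in nets.tip_of(c,l)[:3]: print(c,l,r["conf"],np.round(r["position"],3),np.round(atz(c,r["position"],z),4))
s=sense();print(s["time"],s["tool_pos"],s["orientation"],s["finger_gap"],s["force"])
E
```

```text
scene gauge_top 0.64 [0.534 0.565] [0.667  0.0848 0.16  ]
scene gauge_top 0.57 [0.546 0.406] [0.4191 0.1338 0.16  ]
scene gauge_top 0.56 [0.581 0.514] [0.5985 0.1809 0.16  ]
scene mouth 0.92 [0.534 0.564] [0.5787 0.098  0.04  ]
scene mouth 0.6 [0.514 0.479] [0.4339 0.0692 0.04  ]
scene strip 0.81 [0.546 0.558] [0.5708 0.1238 0.04  ]
scene holder 0.93 [0.538 0.493] [0.4283 0.1238 0.    ]
scene holder 0.85 [0.571 0.583] [0.5846 0.1768 0.    ]
top gauge_top 0.7 [0.426 0.433] [0.5894 0.1793 0.16  ]
top gauge_top 0.67 [0.44  0.571] [0.4214 0.146  0.16  ]
top mouth 0.68 [0.466 0.457] [0.5817 0.1045 0.04  ]
top mouth 0.63 [0.486 0.55 ] [0.4592 0.0605 0.04  ]
top strip 0.58 [0.46  0.459] [0.5787 0.1169 0.04  ]
top holder 0.79 [0.441 0.456] [0.5882 0.1603 0.    ]
top holder 0.62 [0.458 0.576] [0.4272 0.1192 0.    ]
0.5 [ 0.18564673 -0.54416539  0.2562566 ] [-7.78671705e-05  9.86517235e-01  1.63657380e-01  1.37410993e-05] 0.08524848096397084 [-0.43640519  0.53545304  0.53819451]
```

View pics/scene0.png

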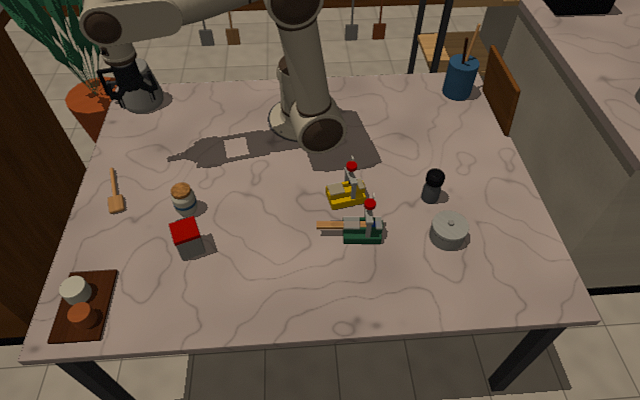

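View pics/top0.png

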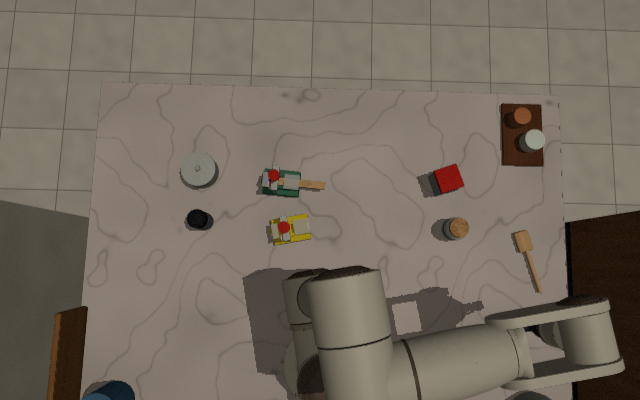

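The scene view shows the green holder around pixel (362,230), with the strip sticking out to its left and its red knob at (370,204). The yellow look-alike is at (347,192). In the top view the green holder is at (283,182), with the strip towards (325,186). The knob is therefore near (0.59, 0.18) and the mouth near (0.58, 0.10). I'll move over for a close look.

>>> drive_tool:
  increments:
    - [[0.9,-0.8,-0.3,0,0,0],[0.9,-0.8,-0.3,0,0,0],[0.9,-0.8,-0.3,0,0,0],[0.9,-0.8,-0.3,0,0,0],[0.9,-0.8,-0.3,0,0,0],[0.9,-0.8,-0.3,0,0,0],[0.9,-0.8,-0.3,0,0,0],[0.9,-0.8,-0.3,0,0,0],[0.9,-0.8,-0.3,0,0,0],[0.9,-0.8,-0.3,0,0,0],[0.9,-0.8,0,0,0,0],[0.9,-0.8,0,0,0,0]]
  jaw: 1

```text
time: 1.5
tool_pos: [0.3998, -0.1653, 0.3471]
orientation: [0.0, 0.987, 0.164, 0.001]
force: [0.5, -0.6, -0.7]
finger_gap: 0.0004
gripper_force: 0.0
```

>>> drive_tool:
  increments:
    - [[0.8,-0.7,0,0,0,-1],[0.8,-0.7,0,0,0,-1],[0.8,-0.7,0,0,0,-1],[0,0,0,0,0,-1],[0,0,0,0,0,-1],[0,0,0,0,0,-1],[0,0,0,0,0,-1],[0,0,0,0,0,-1],[0,0,0,0,0,-1],[0,0,0,0,0,-1],[0,0,0,0,0,-1],[0,0,0,0,0,-1]]

```text
time: 2.5
tool_pos: [0.4396, -0.0805, 0.3464]
orientation: [0.0, 0.771, 0.637, 0.0]
force: [1.3, -0.5, 0.5]
finger_gap: 0.0
gripper_force: 0.0
```

Run:
```python
from h import *
s=sense();print(s["time"],s["tool_pos"],s["joint_positions"],Rq(s["orientation"]).as_matrix().round(3).tolist())
print(np.round(cams.camera_model("wrist")["tool_from_camera"],3))
save("wrist","w1.png")
```

```text
2.5 [ 0.4395642  -0.08047489  0.34640179] [-3.53868379e-01 -1.34872269e-01  1.54555780e+00  1.12963673e-04
  1.73074746e+00 -1.63365145e-01] [[0.189, 0.982, 0.0], [0.982, -0.189, 0.0], [0.0, 0.0, -1.0]]
[[-0.    -0.952 -0.306  0.08 ]
 [ 1.     0.    -0.    -0.   ]
 [ 0.    -0.306  0.952 -0.118]
 [ 0.     0.     0.     1.   ]]
```

View pics/w1.png

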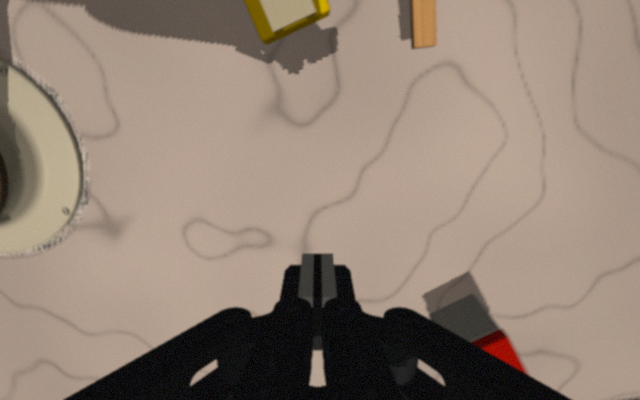

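The wrist view shows the strip's plain end at (424,45), aligned with the tool. The yellow block is at top left. I need to move further along.

>>> drive_tool:
  increments:
    - [[0.9,0.4,0,0,0,0],[0.9,0.4,0,0,0,0],[0.9,0.4,0,0,0,0],[0.9,0.4,0,0,0,0],[0.9,0.4,0,0,0,0],[0.9,0.4,0,0,0,0],[0.9,0.4,0,0,0,0],[0.9,0.4,0,0,0,0],[0,0,0,0,0,0],[0,0,0,0,0,0]]

```text
time: 3.38
tool_pos: [0.576, 0.1139, 0.3455]
orientation: [-0.0, 0.773, 0.635, -0.0]
force: [-0.6, -0.6, -0.3]
finger_gap: -0.0003
gripper_force: 0.0
```

```bash
cat >> h.py <<'E'
def watz(pos,z,s):
    m=cams.camera_model("wrist"); T=np.array(m["tool_from_camera"]); M=Rq(s["orientation"]).as_matrix()
    d=M@T[:3,:3]@np.linalg.inv(np.array(m["camera_matrix"]))@[pos[0]*640,pos[1]*400,1]
    o=np.array(s["tool_pos"])+M@T[:3,3]
    return o+d*(z-o[2])/d[2]
E
python3 - <<'E'
from h import *
s=sense();print(s["time"],s["tool_pos"],s["joint_positions"])
save("wrist","w2.png")
for l,z in (("gauge_top",.16),("mouth",.04),("strip",.04),("holder",0)):
    for r in nets.tip_of("wrist",l)[:3]: print(l,r["conf"],np.array(r["position"])*[640,400],np.round(watz(r["position"],z,s),4))
for l in("strip","gauge_top","holder"):
  for r in nets.trace("wrist",l)[:2]:
    ys,xs=np.nonzero(r["mask"]); b=cv2.minAreaRect(np.c_[xs,ys].astype(np.float32)); print(l,r["conf"],b)
    if l=="strip":
        P=np.array([watz((x/640,y/400),.054,s)[:2] for x,y in cv2.boxPoints(b)]);print(P.round(4).tolist())
E
```

```text
3.3833 [0.57596669 0.11391653 0.34552443] [6.40322628e-02 1.64128851e-01 1.24416894e+00 9.47894270e-05
 1.73458442e+00 2.58859865e-01]
gauge_top 0.93 [319.488 105.8  ] [0.5901 0.1785 0.16  ]
gauge_top 0.62 [149.888 186.8  ] [0.4295 0.1396 0.16  ]
mouth 0.94 [326.08 167.92] [0.5835 0.1002 0.04  ]
mouth 0.58 [220.672 214.52 ] [0.4413 0.0669 0.04  ]
holder 0.96 [206.208 166.4  ] [0.427  0.1243 0.    ]
holder 0.83 [320.512 113.   ] [0.5891 0.1625 0.    ]
strip 0.81 ((322.978515625, 156.875244140625), (156.85791015625, 22.72381591796875), 83.91767120361328)
[[0.5776, 0.2038], [0.6023, 0.2014], [0.5885, 0.0173], [0.5602, 0.0195]]
strip 0.56 ((317.1756896972656, 113.05404663085938), (115.5724868774414, 86.14506530761719), 80.53767395019531)
[[0.5409, 0.2286], [0.6329, 0.2248], [0.6343, 0.0993], [0.5331, 0.1019]]
gauge_top 0.96 ((313.5, 109.00001525878906), (43.82410430908203, 51.80900955200195), 68.19859313964844)
gauge_top 0.88 ((152.5, 183.5), (39.0, 45.0), 90.0)
holder 0.74 ((316.9154052734375, 112.82307434082031), (115.22826385498047, 83.22730255126953), 82.87498474121094)
holder 0.73 ((177.50001525878906, 180.5), (110.46175384521484, 132.8224334716797), 63.43495178222656)
```

View pics/w2.png

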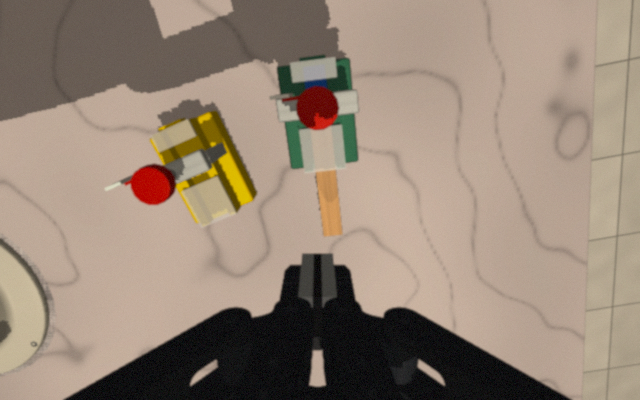

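The wrist view shows the green holder's knob at (317,107), the mouth at (325,168) and the strip's outer end at (330,235). The strip's yaw is about 85.4°. Next I go above the knob.

>>> drive_tool:
  increments:
    - [[0.73,0,0,0,0,0],[0.73,0,0,0,0,0],[0.73,0,0,0,0,0],[0,0,0.6,0,0,-0.6],[0,0,0.6,0,0,-0.65],[0,0,0.6,0,0,0],[0,0,0.6,0,0,0],[0,0,0.6,0,0,0],[0,0,0.6,0,0,0],[0,0,0.6,0,0,0],[0,0,0,0,0,0],[0,0,0,0,0,0]]

```text
time: 4.78
tool_pos: [0.5881, 0.1771, 0.2203]
orientation: [-0.0, 0.737, 0.676, -0.0]
force: [1.5, -0.6, 0.6]
finger_gap: -0.0
gripper_force: 0.0
```

Run:
```python
from h import *
s=sense();print(s["tool_pos"],Rq(s["orientation"]).as_matrix().round(3).tolist(),s["force"])
save("wrist","w3.png")
for l,z in (("gauge_top",.16),("mouth",.04)):
    for r in nets.tip_of("wrist",l)[:2]: print(l,r["conf"],np.array(r["position"])*[640,400],np.round(watz(r["position"],z,s),4))
```

```text
[0.5880716  0.17707736 0.22026524] [[0.086, 0.996, -0.001], [0.996, -0.086, -0.0], [-0.0, -0.001, -1.0]] [ 1.54438634 -0.57426594  0.60767935]
gauge_top 0.86 [316.096 241.92 ] [0.5873 0.1771 0.16  ]
gauge_top 0.84 [ 53.312 322.2  ] [0.4279 0.1389 0.16  ]
mouth 0.92 [181.184 304.12 ] [0.4457 0.0692 0.04  ]
```

View pics/w3.png

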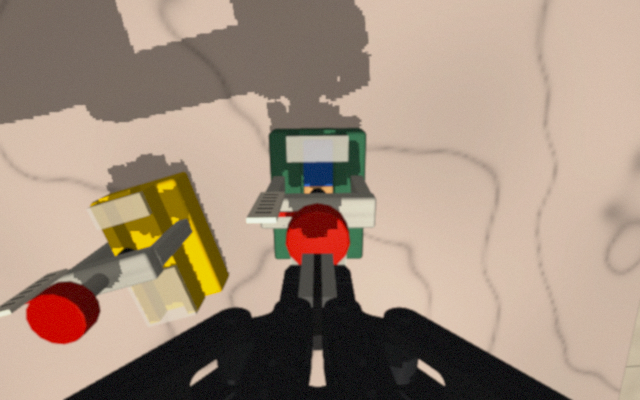

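The knob is centred under the fingertips: (317,238) in the image, within 1 mm. Now I press it.

>>> drive_tool:
  increments:
    - [[0,0,0.4,0,0,0],[0,0,0.4,0,0,0],[0,0,0.4,0,0,0],[0,0,0.3,0,0,0],[0,0,0.2,0,0,0],[0,0,0.1,0,0,0],[0,0,0.1,0,0,0],[0,0,0.1,0,0,0],[0,0,0,0,0,0],[0,0,0,0,0,0]]

```text
time: 5.77
tool_pos: [0.5881, 0.1773, 0.1607]
orientation: [-0.0, 0.737, 0.676, -0.0]
force: [-3.3, -1.7, 6.5]
finger_gap: -0.0001
gripper_force: 3.1
```

>>> drive_tool:
  increments:
    - [[0,0,0.04,0,0,0],[0,0,0.04,0,0,0],[0,0,0.04,0,0,0],[0,0,0,0,0,0],[0,0,0,0,0,0]]

```text
time: 6.18
tool_pos: [0.5882, 0.1773, 0.1573]
orientation: [-0.0, 0.737, 0.676, 0.0]
force: [-4.6, -1.2, 7.7]
finger_gap: -0.0001
gripper_force: 3.7
```

>>> drive_tool:
  increments:
    - [[0,0,0.04,0,0,0],[0,0,0.04,0,0,0],[0,0,0.04,0,0,0],[0,0,0,0,0,0],[0,0,0,0,0,0]]

```text
time: 6.6
tool_pos: [0.5883, 0.1773, 0.1549]
orientation: [0.0, 0.737, 0.676, 0.0]
force: [-9.6, -2.7, 20.3]
finger_gap: 0.0
gripper_force: 10.0
```

The force jumped to 20 N, so the knob is at its stop. I'll hold there.

>>> drive_tool:
  increments:
    - [[0,0,0.01,0,0,0],[0,0,0,0,0,0],[0,0,0,0,0,0],[0,0,0,0,0,0],[0,0,0,0,0,0],[0,0,0,0,0,0],[0,0,0,0,0,0],[0,0,0,0,0,0],[0,0,0,0,0,0],[0,0,0,0,0,0],[0,0,0,0,0,0],[0,0,0,0,0,0]]

```text
time: 7.6
tool_pos: [0.5883, 0.1773, 0.1549]
orientation: [0.0, 0.737, 0.676, 0.001]
force: [-10.5, -3.1, 22.5]
finger_gap: 0.0004
gripper_force: 11.4
```

Run:
```python
from h import *
s=sense();print(s["force"],s["tool_pos"])
save("wrist","w4.png")
```

```text
[-10.49232996  -3.06719523  22.53252038] [0.58829821 0.17733313 0.15492969]
```

View pics/w4.png

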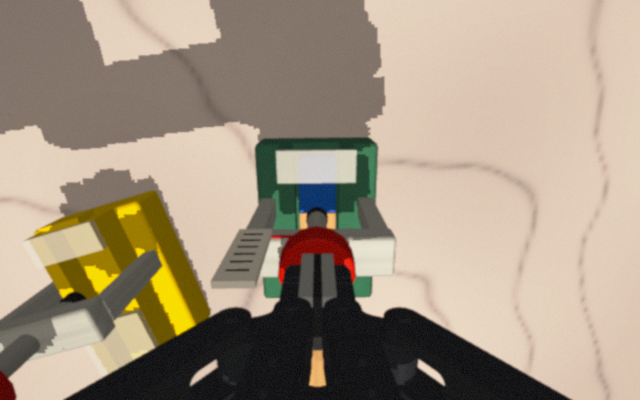

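The picture confirms it: the knob (317,258) is pressed against the bridge and the foot is on the strip. I'll release straight up, then open and go over the protruding strip.

>>> drive_tool:
  increments:
    - [[0,0,-0.2,0,0,0],[0,0,-0.3,0,0,0],[0,0,-0.4,0,0,0],[0,0,-0.5,0,0,0],[0,0,-0.6,0,0,0],[0,0,-0.6,0,0,0],[0,0,-0.6,0,0,0],[-0.96,0,0,0,0,0],[-0.96,0,0,0,0,0],[-0.96,0,0,0,0,0],[-0.96,0,0,0,0,0]]

```text
time: 8.57
tool_pos: [0.5782, 0.0615, 0.2495]
orientation: [0.0, 0.737, 0.676, 0.0]
force: [0.7, -0.2, -0.3]
finger_gap: -0.0003
gripper_force: 0.0
```

>>> drive_tool:
  increments:
    - [[0,0,0.5,0,0,0],[0,0,0.5,0,0,0],[0,0,0.5,0,0,0],[0,0,0.5,0,0,0],[0,0,0,0,0,0],[0,0,0,0,0,0]]
  jaw: 0

```text
time: 9.07
tool_pos: [0.5783, 0.0625, 0.1891]
orientation: [-0.0, 0.737, 0.676, -0.0]
force: [0.1, 0.7, -0.1]
finger_gap: 0.0722
gripper_force: 0.0
```

Run:
```python
from h import *
s=sense();print(s["time"],s["force"],s["tool_pos"],s["finger_gap"],Rq(s["orientation"]).as_matrix().round(3).tolist())
save("wrist","w5.png")
for l,z in (("gauge_top",.16),("mouth",.04)):
    for r in nets.tip_of("wrist",l)[:2]: print(l,r["conf"],np.array(r["position"])*[640,400],np.round(watz(r["position"],z,s),4))
for r in nets.trace("wrist","strip")[:1]:
    ys,xs=np.nonzero(r["mask"])
    for y in range(ys.min(),ys.max(),10):
        u=xs[ys==y]
        if len(u): print(y,u.min(),u.max(),watz((u.min()/640,y/400),.054,s)[:2].round(4),watz((u.max()/640,y/400),.054,s)[:2].round(4))
```

```text
9.0667 [ 0.1398641   0.67742207 -0.13924689] [0.57832516 0.06254338 0.18905088] 0.07215669232853138 [[0.086, 0.996, -0.001], [0.996, -0.086, 0.0], [0.0, -0.001, -1.0]]
mouth 0.91 [146.88 203.4 ] [0.4433 0.0675 0.04  ]
mouth 0.87 [319.168 143.32 ] [0.583 0.103 0.04 ]
40 333 336 [0.5977 0.1712] [0.5997 0.171 ]
50 301 336 [0.5763 0.167 ] [0.5993 0.165 ]
60 301 336 [0.5757 0.1609] [0.5988 0.1589]
70 301 336 [0.5751 0.1547] [0.5984 0.1527]
150 303 335 [0.5712 0.1013] [0.594  0.0993]
160 303 335 [0.5705 0.0941] [0.5935 0.0921]
170 303 335 [0.5698 0.0868] [0.5929 0.0848]
180 304 336 [0.5698 0.0793] [0.5932 0.0773]
190 304 336 [0.569  0.0717] [0.5926 0.0697]
200 304 335 [0.5683 0.064 ] [0.5913 0.062 ]
210 304 335 [0.5675 0.0561] [0.5908 0.0541]
220 304 335 [0.5668 0.0481] [0.5902 0.0461]
230 305 335 [0.5667 0.0399] [0.5897 0.038 ]
240 305 335 [0.5659 0.0316] [0.5891 0.0296]
250 305 335 [0.5651 0.0232] [0.5885 0.0212]
```

View pics/w5.png

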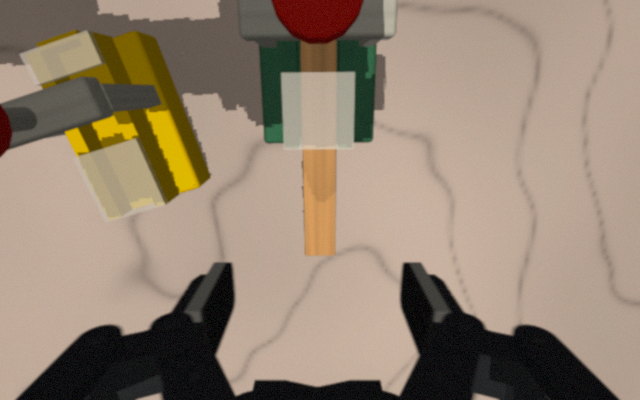

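The strip's centreline at the grasp is about 1.4 mm to +x of the tool: its edges are at columns 304 and 335, and the mouth is at (319,148). I'll correct for that, go down and grip.

>>> drive_tool:
  increments:
    - [[0,0.05,0,0,0,-0.13],[0,0,0.6,0,0,0],[0,0,0.7,0,0,0],[0,0,0.7,0,0,0],[0,0,0.7,0,0,0],[0,0,0.7,0,0,0],[0,0,0.5,0,0,0],[0,0,0.4,0,0,0],[0,0,0.3,0,0,0],[0,0,0,0,0,0],[0,0,0,0,0,0]]
  jaw: 0.35

```text
time: 10.18
tool_pos: [0.5802, 0.0624, 0.0512]
orientation: [0.0, 0.733, 0.68, 0.0]
force: [-0.8, -0.4, 0.1]
finger_gap: 0.0555
gripper_force: 0.0
```

>>> drive_tool:
  increments:
    - [[0,0,0,0,0,0],[0,0,0,0,0,0],[0,0,0,0,0,0],[0,0,0,0,0,0],[0,0,0,0,0,0],[0,0,0,0,0,0],[0,0,0,0,0,0],[0,0,0,0,0,0]]
  jaw: 1

```text
time: 10.85
tool_pos: [0.5803, 0.0624, 0.0515]
orientation: [0.0, 0.733, 0.68, 0.0]
force: [-0.5, -1.8, 5.6]
finger_gap: 0.023
gripper_force: 60.2
```

>>> drive_tool:
  increments:
    - [[0,0,-0.03,0,0,0],[-0.2,0,0,0,0,0],[-0.3,0,0,0,0,0],[-0.3,0,0,0,0,0],[-0.3,0,0,0,0,0]]

```text
time: 11.27
tool_pos: [0.5773, 0.0284, 0.0517]
orientation: [-0.0, 0.733, 0.68, -0.0]
force: [0.7, 1.5, 1.2]
finger_gap: 0.0234
gripper_force: 59.5
```

Pulling freely, so I continue out of the mouth.

>>> drive_tool:
  increments:
    - [[-0.4,0,0,0,0,0],[-0.4,0,0,0,0,0],[-0.4,0,0,0,0,0],[-0.4,0,0,0,0,0],[-0.4,0,0,0,0,0],[-0.4,0,0,0,0,0],[-0.4,0,0,0,0,0],[-0.4,0,0,0,0,0],[-0.4,0,0,0,0,0],[-0.4,0,0,0,0,0],[0,0,0,0,0,0]]

```text
time: 12.18
tool_pos: [0.5684, -0.0924, 0.0517]
orientation: [0.0, 0.733, 0.68, -0.0]
force: [0.5, 0.2, 0.4]
finger_gap: 0.0231
gripper_force: 59.5
```

Run:
```python
from h import *
s=sense();print(s["time"],s["force"],s["tool_pos"],s["finger_gap"],s["joint_positions"])
save("wrist","w6.png")
```

```text
12.1833 [0.51456669 0.21838749 0.39655324] [ 0.56844124 -0.09240574  0.05167714] 0.02308211351859285 [-2.94692782e-01  3.03949390e-01  1.68475807e+00 -4.44455751e-04
  1.15276165e+00 -2.18910436e-01]
```

View pics/w6.png

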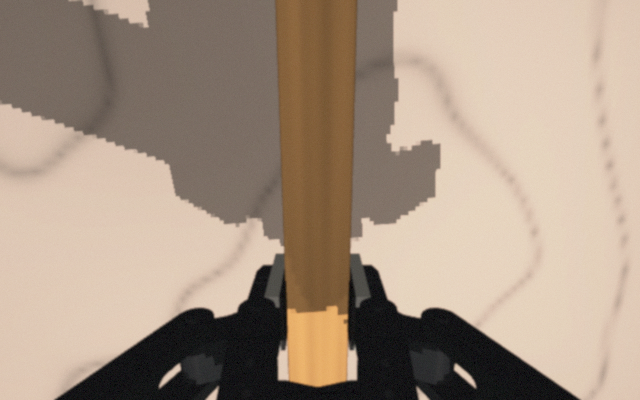

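The strip is gripped straight between the pads, running up the image at columns 280–355, and is clear of the mouth. I'll lift, then tilt.

>>> drive_tool:
  increments:
    - [[0,0,-0.3,0,0,0],[0,0,-0.6,0,0,0],[0,0,-0.8,0,0,0],[0,0,-0.8,0,0,0],[0,0,-0.8,0,0,0],[0,0,-0.8,0,0,0],[0,0,-0.8,0,0,0],[0,0,-0.8,0,0,0],[0,0,-0.8,0,0,0],[0,0,-0.8,0,0,0],[0,0,-0.6,0,0,0],[0,0,-0.3,0,0,0]]

```text
time: 13.23
tool_pos: [0.5688, -0.0896, 0.301]
orientation: [0.001, 0.733, 0.681, 0.001]
force: [0.2, -0.0, -0.6]
finger_gap: 0.0232
gripper_force: 59.4
```

>>> drive_tool:
  increments:
    - [[0,0,0,0,0.4,0],[0,0,0,0,0.8,0],[0,0,0,0,0.8,0],[0,0,0,0,0.8,0],[0,0,0,0,0.8,0],[0,0,0,0,0.8,0],[0,0,0,0,0.8,0],[0,0,0,0,0.8,0],[0,0,0,0,0.8,0],[0,0,0,0,0.8,0],[0,0,0,0,0.8,0],[0,0,0,0,0.6,0]]

```text
time: 14.23
tool_pos: [0.5684, -0.0901, 0.2973]
orientation: [-0.262, 0.677, 0.628, 0.282]
force: [0.1, 0.2, -0.8]
finger_gap: 0.0229
gripper_force: 59.4
```

Run:
```python
from h import *
s=sense();M=Rq(s["orientation"]).as_matrix()
print(s["time"],s["force"],s["tool_pos"],s["finger_gap"],s["gripper_force"],s["joint_positions"],s["dq"]);print(M.round(3),np.degrees(np.arcsin(M[2,0])))
save("scene","s7.png")
im=cv2.imread("pics/s7.png"); cv2.imwrite("pics/s7c.png",cv2.resize(im[60:300,180:480],None,fx=2.5,fy=2.5))
```

```text
14.2333 [ 0.08200583  0.1795879  -0.79599211] [ 0.56841625 -0.09008287  0.29734024] 0.022874290869384358 59.39673721790314 [-0.62057302  0.28206243  1.37347813  0.6914243   1.88433502 -0.4620353 ] [-0.17644666  0.16576453  0.04801382  0.46779911  0.21447952 -0.11093669]
[[ 0.053  0.997  0.052]
 [ 0.702 -0.074  0.708]
 [ 0.71  -0.001 -0.704]] 45.24733506275155
```

View pics/s7c.png

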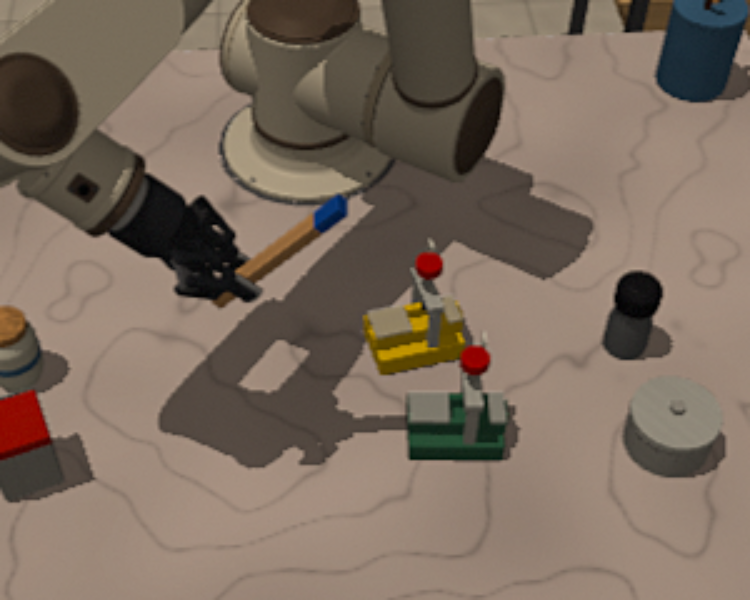

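The scene view shows the strip held at a slant with its blue end uppermost, around (330,212) in the crop. The knob is back up and the other things are untouched. I'll let it settle and hand in.

>>> drive_tool:
  increments:
    - [[0,0,0,0,0,0],[0,0,0,0,0,0],[0,0,0,0,0,0],[0,0,0,0,0,0],[0,0,0,0,0,0],[0,0,0,0,0,0],[0,0,0,0,0,0],[0,0,0,0,0,0]]

```text
time: 14.95
tool_pos: [0.5685, -0.0901, 0.2978]
orientation: [-0.26, 0.677, 0.629, 0.28]
force: [-0.5, 0.5, -1.1]
finger_gap: 0.0229
gripper_force: 59.4
```

Run:
```python
from h import *
s=sense();M=Rq(s["orientation"]).as_matrix();print(np.degrees(np.arcsin(M[2,0])),np.abs(s["dq"]).max(),s["tool_pos"])
print(robot.close_job())
```

```text
44.99306005147987 0.002816563920647466 [ 0.56854245 -0.09008917  0.29777528]
the job is handed in; nothing more can be done
None
```

I pressed the gauge to its stop, held it about a second and let it come back up; the strip is drawn out and held steady at 45°, blue end up, its middle about 33 cm above the counter; the job was handed in at 15 s.

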